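Park the castor caddy on its tape outline

ROBOT

A 6-joint arm with a two-finger parallel gripper is mounted at the origin on a cart in front of the work surface, level with it; the furniture and walls round the work are solid. World frame = base frame: x ahead of the robot, y to its left, z up, the work surface at z = 0. Lengths are in m, angles in rad, forces in N, time in s.
With the tool pointing down it reaches from about 0.325 to 0.775 m from the base axis. Payload 5.5 kg.
Tool frame: the origin (TCP) lies at the centre of the arm's flange, where the gripper is bolted on; the fingertips stand 173 mm ahead of it and the grasp point (between the pads) lies 155 mm ahead of it; z points along the fingers, y is the direction in which the jaws open and shut (so a half turn about z gives the same grasp; the last joint's range is limited). The gripper opens to 85 mm and grips with 20 to 120 N. Pads are 22 mm wide; open, the fingers measure 114 mm over their backs; the gripper's body (76 mm by 85 mm) begins 54 mm behind the grasp point. The pads swing forward as they close: fully open they stand 13 mm farther back than shut.
Start: joints at [-1.279, 0.091, 1.231, -0, 1.82, -0.057], TCP at [0.205, -0.564, 0.405] pointing down, gripper open.
Joint ranges: [-2.87, 2.87], [-0.86, 2.18], [0.17, 2.46], [-1.51, 4.65], [0.06, 2.69], [-2.65, 2.65]. Speed limits (rad/s): [2.57, 2.57, 3.01, 3.14, 3.14, 3.14].

INTERFACE

Orientations are given as a 3x3 rotation matrix whose columns are the frame's x, y, z axes.
In Python, from station import sensors, read_camera, order gives the robot as it stands.
- The arm moves only by the tool move_arm, never from a script. Its argument "commands" is a list of rows, each a list of 7 numbers: the shift along the tool's x, y, z scaled (see below), then the turn, a rotation vector about the tool's x, y, z scaled (see below), then the opening, from 0 (shut) to 1 (fully open). A call has exactly 8 rows; each row shifts and turns the commanded pose from where the row before left it, along the tool's axes as they then stand; what a row does not reach is not made up. The controller multiplies each number of a shift by 0.15 m and each number of a turn by 90 degrees. A row lasts 1/12 s, in which the tool goes at most 41.7 mm and 7.16 degrees, less where a joint would pass 70% of its speed; a pose out of reach is approached as far as the arm can. A call with a number of a shift or a turn outside -1 to 1 is refused whole. A call with a gripper value outside its range is refused whole. The fingers move at their own pace and stop on an object; the grip force is fixed at half the most. Time passes only in rows, so rows that do not move let the fingers close, or fill a call up. It gives the time, the measured TCP pose, the force and the opening at its end, in the units of the state.
- sensors.get_obs(): the state, without advancing time (a new reading comes with each control period).
- read_camera(name): name is "scene" or "side" or "wrist"; returns a dict with "frame" (420x560x3 uint8, red, green, blue), "range_z" (420x560 float32, m along the optical axis (not along the pixel's ray), 0 where there is no reading), "vertical_fov" (degrees; the focal length in pixels is half the picture's height over the tangent of half this angle, whatever the lens; pixels are square), "cx", "cy" (the principal point, pixels), "eye" and "orientation" of the camera in the world; the wrist camera has in their place "T_tool_cam" (4x4, takes a point from camera to tool coordinates, whose origin is the TCP and whose axes are the flange's). Camera axes: x right, y down, z forward; pixel columns grow to the right and rows downward; lengths in m; the calibration is good to about 2 mm. A picture is of the moment at which its call begins: read the wrist's pose just before it.
- order.finish_job(): hands the job in, once; it reports no verdict.
The state is a dict: "clock": time; "qpos": joint angles; "qvel": joint speeds; "effort": joint torques, N m; "eef_pos": TCP position; "eef_rot": TCP orientation; "contact_force": force on the tool from outside, world axes, zero at the start; "wrist_torque": the same for the moment, N m; "grip_width": opening from 0.0 (shut) to 1.0 (fully open).
Only numpy, scipy, OpenCV 4.12 (cv2) and the standard library are available. Lean on these libraries where they do the work, as an engineer would, in place of code of your own. Each camera call takes 0.05 s, during which the arm holds its last target. There are 200 camera calls.

TASK

Park the loaded block caddy on the bench inside its U-shaped tape outline, without lifting it off its wheels or losing the block. First push it straight ahead, nose first, until all four castors trail straight behind, then steer it to the outline and run it in straight through the open end, so that it stops square within the tape, nose to the closed end, with all four castors again trailing straight in line. Leave the glue bottle, sanding block and tape measure where they are.

Things in the scene. Friction and masses are not known exactly. Their poses are not given: they have to be found in the camera images.
- caddy: Small plywood caddy (tray on four swivel castors), 190 mm long (its x) by 120 mm wide (its y), weighs about 0.5 kg. Origin on the bench under the middle of the deck, z up, x towards the nose. Deck floor 54 mm above the bench, low wooden rim round three sides up to 68 mm; a pine block stands in the tray. At the rear (x = -85 mm) an upright plywood push board rises to 180 mm. Rolls freely in every direction once its castors have swung round.
- caddy_handle (a point): Grip point on the rear push board, 85 mm behind the caddy's origin and 152 mm above the bench; the board is 14 mm thick (along the caddy's x), 80 mm wide (along its y), top edge at 180 mm, nothing nearby above 120 mm. It can be pinched from above across its thickness, or pushed. Axes as the caddy's.
- mark: U-shaped outline of 14 mm wide brown tape stuck flat on the bench (no height). Inside 222 mm long (its x) by 152 mm wide (its y). Origin at the middle of the inside; x points to the closed end, where the nose goes; the end at -x is open and the caddy enters there. Caddy parked: caddy's origin and x axis on the mark's.
- block_mid (a point): Centre of a pine block 150 x 85 x 62 mm, 0.4 kg, lying loose in the caddy's tray, its long side along the caddy; normally 5 mm ahead of the caddy's origin and 85 mm above the bench.
- glue: White glue bottle, 58 mm across, 187 mm tall, standing on the bench; bystander. Origin at the centre of its foot.
- sander: Cork sanding block 63 x 101 x 34 mm on the bench; bystander. Origin at the centre of its underside.
- tape: Tape measure 38 x 75 x 62 mm on the bench; bystander. Origin at the centre of its underside.
- castor_fl_wheel (a point): Wheel centre of the front left castor (wheel 32 mm in diameter). It swings freely all round, at 16 mm from the upright swivel axis, which stands at x = 62, y = 36 mm of the caddy; when the castor trails straight the wheel centre is at x = 46, y = 36 mm of the caddy. Starts up to 140 degrees off trailing; some 70 mm of straight rolling swings it straight.
- castor_fr_wheel (a point): Wheel centre of the front right castor (wheel 32 mm in diameter). It swings freely all round, at 16 mm from the upright swivel axis, which stands at x = 62, y = -36 mm of the caddy; when the castor trails straight the wheel centre is at x = 46, y = -36 mm of the caddy. Starts up to 140 degrees off trailing; some 70 mm of straight rolling swings it straight.
- castor_rl_wheel (a point): Wheel centre of the rear left castor (wheel 32 mm in diameter). It swings freely all round, at 16 mm from the upright swivel axis, which stands at x = -62, y = 36 mm of the caddy; when the castor trails straight the wheel centre is at x = -78, y = 36 mm of the caddy. Starts up to 140 degrees off trailing; some 70 mm of straight rolling swings it straight.
- castor_rr_wheel (a point): Wheel centre of the rear right castor (wheel 32 mm in diameter). It swings freely all round, at 16 mm from the upright swivel axis, which stands at x = -62, y = -36 mm of the caddy; when the castor trails straight the wheel centre is at x = -78, y = -36 mm of the caddy. Starts up to 140 degrees off trailing; some 70 mm of straight rolling swings it straight.

How it is judged:
By the outcome, as a careful person would: the job done as asked, in the order asked, and still so for the second after the job is handed in, with the robot touching nothing.
It also fails if it takes over 48 s, if anything falls off the work surface, if the arm or the gripper's body presses on something with over 40 N, if the wrist force passes 120 N, or if a joint passes its speed limit or range.

## Working session

There is one attempt and no reset: what is moved stays moved. The work goes in short steps, Python scripts to look and compute and a tool call to move; the robot and the scene stay as the last step left them, time stands still between calls to the robot, and variables do not carry over. Pictures are saved under pics/ and viewed, about 8 in all and at most 12, crops included, and the job is handed in when it is done.

Besides the shell and the picture viewer there is one more tool, called after "Emit:" as name(argument=value, ...), one argument or row to a line, values as JSON. move_arm: Moves the arm, as the interface text tells. Its arguments: {"type":"object","properties":{"commands":{"type":"array","items":{"type":"array","items":{"type":"number"}}}},"required":["commands"]}

```bash
ls; mkdir -p pics
cat > h.py <<'E'
import numpy as np, cv2
from station import sensors, read_camera, order
def cam(name):
    o=sensors.get_obs(); c=read_camera(name)
    if name=="wrist":
        T=np.eye(4);T[:3,:3]=o["eef_rot"];T[:3,3]=o["eef_pos"];M=T@np.array(c["T_tool_cam"])
        c["eye"],c["orientation"]=M[:3,3],M[:3,:3]
    c["R"]=np.array(c["orientation"]);c["e"]=np.array(c["eye"]);c["f"]=c["frame"].shape[0]/2/np.tan(np.radians(c["vertical_fov"])/2)
    return c
def ray(c,uv,z):
    uv=np.atleast_2d(uv).astype(float)
    d=np.c_[(uv[:,0]-c["cx"])/c["f"],(uv[:,1]-c["cy"])/c["f"],np.ones(len(uv))]@c["R"].T
    return c["e"]+d*((z-c["e"][2])/d[:,2])[:,None]
def cloud(c):
    v,u=np.mgrid[:420,:560];Z=c["range_z"]
    P=np.stack([(u-c["cx"])/c["f"]*Z,(v-c["cy"])/c["f"]*Z,Z],-1)@c["R"].T+c["e"]
    P[Z==0]=np.nan
    return P
def proj(c,P):
    q=(np.atleast_2d(P)-c["e"])@c["R"];return q[:,:2]/q[:,2:]*c["f"]+[c["cx"],c["cy"]]
def save(c,n): cv2.imwrite("pics/"+n+".png",c["frame"][:,:,::-1])
E
python3 - <<'E'
from h import *
for n in("scene","side"):
    c=cam(n);save(c,n+"0");print(n,c["e"].round(3),c["R"].round(2).tolist(),c["f"])
    np.savez("/tmp/"+n,P=cloud(c),F=c["frame"])
o=sensors.get_obs();print(o)
E
```

```text
pics
scene [0.102 0.826 0.87 ] [[-0.89, -0.28, 0.37], [-0.46, 0.54, -0.7], [-0.01, -0.79, -0.61]] 466.49222146898023
side [-0.09   0.918  0.77 ] [[-0.84, -0.25, 0.49], [-0.55, 0.42, -0.72], [-0.02, -0.87, -0.49]] 453.7532372124982
{'clock': 0.1, 'qpos': array([-1.27869659e+00,  9.17992955e-02,  1.23182597e+00, -2.99996046e-05,
        1.81980358e+00, -5.67263740e-02]), 'qvel': array([-0.0004754 , -0.00172494, -0.00322457, -0.00014072,  0.00025234,
        0.00049265]), 'effort': array([ 3.45023800e-03, -4.60217750e+01, -4.19217861e+01,  7.52696747e-05,
        1.05933155e-02,  7.19614832e-06]), 'eef_pos': array([ 0.20506935, -0.56391753,  0.40362007]), 'eef_rot': array([[ 9.39777127e-01,  3.41787422e-01, -5.56597432e-04],
       [ 3.41787867e-01, -9.39775500e-01,  1.75003461e-03],
       [ 7.50631878e-05, -1.83488075e-03, -9.99998314e-01]]), 'contact_force': array([-0.29473538, -0.30051874, -0.02565973]), 'wrist_torque': array([ 0.03927251, -0.00225716, -0.03136468]), 'grip_width': 1.002891994361422}
```

View pics/scene0.png

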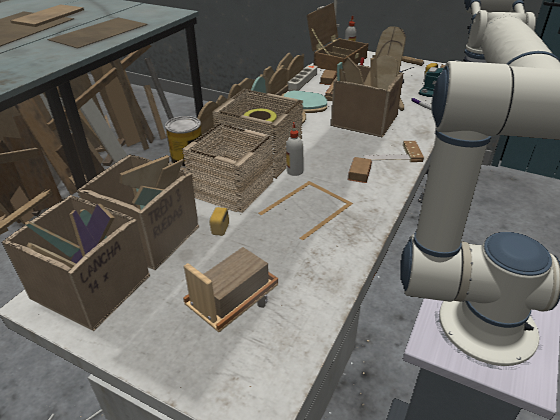

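View pics/side0.png

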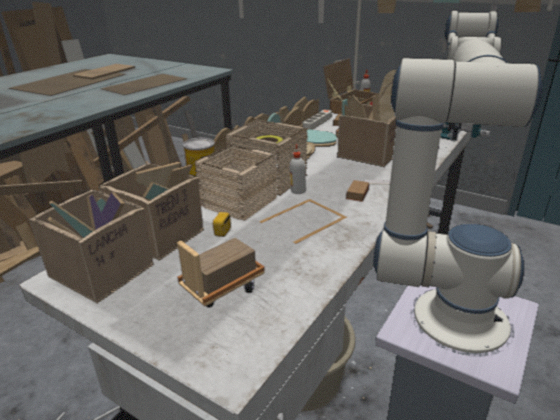

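The scene view shows the caddy at about (230,285) with its push board to the left at (200,290). The outline's corners are near (262,213), (310,184), (352,205) and (302,238), open towards lower left. The glue is at (295,155), the sander at (359,169) and the tape measure at (219,221).

```bash
cat >> h.py <<'E'
def rect(P,m): 
    r=cv2.minAreaRect((P[m][:,:2]*1000).astype(np.float32));return np.round(r[0],1),np.round(r[1],1),round(r[2],1),int(m.sum())
E
python3 - <<'E'
from h import *
for n in("scene","side"):
    d=np.load(f"/tmp/{n}.npz");P=d["P"];F=d["F"];hsv=cv2.cvtColor(F,cv2.COLOR_RGB2HSV)
    X,Y,Z=P[...,0],P[...,1],P[...,2]
    print(n)
    pts={'scene':[(262,213),(310,184),(352,205),(302,238),(200,290),(245,265),(295,170),(359,170),(219,222)],'side':[(262,222),(308,201),(345,217),(297,241),(190,270),(225,262),(299,185),(357,190),(222,224)]}[n]
    for u,v in pts: print((u,v),P[v,u].round(3),hsv[v,u])
    near=(X>0.2)&(X<1)&(abs(Y)<.7)
    # caddy: block top and board top
    q=P[pts[5][1],pts[5][0]]
    loc=near&(np.hypot(X-q[0],Y-q[1])<.2)
    print("block top",rect(P,loc&(abs(Z-.116)<.005)))
    print("board>.13",rect(P,loc&(Z>.13)&(Z<.19)), "top",rect(P,loc&(Z>.174)&(Z<.19)))
    for nm,i,lo,hi in(("glue",6,.03,.2),("sander",7,.028,.04),("tape",8,.05,.07)):
        p=P[pts[i][1],pts[i][0]];print(nm,rect(P,near&(np.hypot(X-p[0],Y-p[1])<.08)&(Z>lo)&(Z<hi)))
E
```

```text
scene
(262, 213) [ 0.664 -0.128 -0.001] [ 17 124 152]
(310, 184) [ 0.597 -0.329  0.002] [ 17 117 153]
(352, 205) [ 0.437 -0.29  -0.002] [ 40   4 189]
(302, 238) [ 0.506 -0.077  0.002] [ 17 121 152]
(200, 290) [0.561 0.314 0.141] [ 18  88 104]
(245, 265) [0.528 0.187 0.118] [ 16  64 139]
(295, 170) [ 0.663 -0.353  0.023] [23 13 80]
(359, 170) [ 0.47  -0.437  0.031] [ 15 103 136]
(219, 222) [0.714 0.022 0.055] [ 21 137 128]
block top (array([549.6, 228.6]), array([172.7,  87.1]), 75.2, 1737)
board>.13 (array([569.6, 305.3]), array([14.8, 82.5]), 74.9, 585) top (array([570. , 304.8]), array([13.8, 79.7]), 74.7, 213)
glue (array([ 705.4, -359.7]), array([113. ,  87.3]), 48.3, 1357)
sander (array([ 476.9, -462.3]), array([61.8, 99.7]), 10.9, 293)
tape (array([733.6,  -2.9]), array([36.7, 66. ]), 15.6, 215)
side
(262, 222) [ 0.661 -0.123  0.001] [ 16  73 157]
(308, 201) [ 0.603 -0.328  0.001] [ 15  79 159]
(345, 217) [ 0.443 -0.294  0.   ] [ 15  93 167]
(297, 241) [ 0.502 -0.08   0.005] [ 16 117 161]
(190, 270) [0.561 0.313 0.125] [ 17  94 106]
(225, 262) [0.519 0.235 0.115] [ 15  74 151]
(299, 185) [ 0.659 -0.358  0.037] [ 0  3 89]
(357, 190) [ 0.466 -0.435  0.034] [ 15 101 147]
(222, 224) [0.711 0.018 0.051] [ 22 175 108]
block top (array([549.3, 226.7]), array([173.7,  92.4]), 75.4, 1200)
board>.13 (array([566.9, 304.8]), array([14.5, 80.2]), 75.2, 453) top (array([566.9, 304.7]), array([14.2, 78.3]), 75.0, 143)
glue (array([ 696.9, -355.4]), array([103.8,  89.2]), 68.8, 1196)
sander (array([ 472.8, -461. ]), array([ 62.2, 100.8]), 9.3, 225)
tape (array([730.6,  -4.2]), array([36.6, 68.7]), 16.0, 158)
```

```bash
cat >> h.py <<'E'
def mark(P,F,dbg=None):
    """fit U: legs and closed end from brown tape pixels on z=0"""
    hsv=cv2.cvtColor(F,cv2.COLOR_RGB2HSV)
    m=(abs(P[...,2])<.006)&(hsv[...,0]>8)&(hsv[...,0]<26)&(hsv[...,1]>60)&(P[...,0]>.38)&(P[...,0]<.72)&(P[...,1]>-.37)&(P[...,1]<-.03)
    m=cv2.morphologyEx(m.astype(np.uint8),cv2.MORPH_OPEN,np.ones((2,2)))
    n,l,s,_=cv2.connectedComponentsWithStats(m,connectivity=8)
    q=P[l==1+s[1:,4].argmax()][:,:2]
    (c,sz,_)=cv2.minAreaRect((q*1000).astype(np.float32))
    a=np.array([-.295,-.955]);o=np.array(c)/1000
    for _ in range(6):
        b=np.array([-a[1],a[0]]);s=(q-o)@a;t=(q-o)@b
        L=(t>.06)&(s<.09);R=(t<-.06)&(s<.09);E=(s>.095)&(abs(t)<.06)
        k=[np.polyfit(s[L],t[L],1),np.polyfit(s[R],t[R],1)];sl=(k[0][0]+k[1][0])/2
        a2=a+b*sl;a2/=np.linalg.norm(a2);o=o+b*(k[0][1]+k[1][1])/2+a*(s[E].mean()-.118);w=k[0][1]-k[1][1];a=a2
    return o.round(4),round(float(np.degrees(np.arctan2(a[1],a[0]))),2),'gap(166)',round(w,4),'smin',s.min().round(4),[x[0].round(4) for x in k],len(q)
def plan(start,wp,g):
    """start=(x,y,z,psi deg); wp rows likewise; prints rounded tool-frame rows"""
    x=np.array(start[:3],float);p=float(start[3]);out=[]
    for w in wp:
        r=np.radians(p);A=np.array([[-np.sin(r),np.cos(r),0],[np.cos(r),np.sin(r),0],[0,0,-1]]) if 0 else np.array([[-np.sin(r),np.cos(r),0],[np.cos(r),np.sin(r),0],[0,0,-1]])
        A[0]=-A[0] if np.cross(A[1],A[2])@A[0]<0 else A[0]
        s=(A@(np.array(w[:3])-x)/.15).round(3);t=round(-(w[3]-p)/90,3)
        x=x+A.T@s*.15;p-=t*90;out.append([*s.tolist(),0,0,t,g])
    for i in range(0,len(out),8): print(str(out[i:i+8]).replace(" ",""))
    print("end",x.round(4),round(p,2))
def cmdpose():
    o=sensors.get_obs();y=o["eef_rot"][:,1];return [*o["eef_pos"],np.degrees(np.arctan2(y[1],y[0]))]
E
python3 - <<'E'
from h import *
for n in("scene","side"):
    d=np.load(f"/tmp/{n}.npz");print(n,mark(d["P"],d["F"]))
s=cmdpose();s[3]=s[3];print(s)
# to above handle: psi=75, z .40
e=[.5685,.3047,.405,75.]
n=24
k=np.arange(1,n+1)[:,None]/n;k=k*k*(3-2*k) if 0 else k
plan(s,np.array(s)+k*(np.array(e)-np.array(s)),1)
E
```

```text
scene (array([ 0.5534, -0.1992]), -106.12, 'gap(166)', np.float64(0.1652), 'smin', np.float64(-0.1091), [np.float64(-0.0011), np.float64(0.0011)], 584)Traceback (most recent call last):
  File "<stdin>", line 3, in <module>
  File "h.py", line 36, in mark
    k=[np.polyfit(s[L],t[L],1),np.polyfit(s[R],t[R],1)];sl=(k[0][0]+k[1][0])/2
                               ~~~~~~~~~~^^^^^^^^^^^^^
    raise TypeError("expected non-empty vector for x")
TypeError: expected non-empty vector for x
```

Run:
```python
from h import *
s=np.array(cmdpose());e=np.array([.5685,.3047,.405,75.]);print(s)
k=np.arange(1,25)[:,None]/24
plan(s,s+k*(e-s),1)
```

```text
[  0.20506935  -0.56391753   0.40362007 -70.01415397]
[[0.177,-0.192,-0.0,0,0,np.float64(-0.067),1],[0.197,-0.173,-0.001,0,0,np.float64(-0.067),1],[0.213,-0.151,-0.0,0,0,np.float64(-0.067),1],[0.229,-0.127,-0.001,0,0,np.float64(-0.068),1],[0.24,-0.103,0.0,0,0,np.float64(-0.067),1],[0.25,-0.077,-0.0,0,0,np.float64(-0.067),1],[0.257,-0.05,-0.001,0,0,np.float64(-0.067),1],[0.261,-0.023,-0.0,0,0,np.float64(-0.067),1]]
[[0.261,0.005,-0.0,0,0,np.float64(-0.067),1],[0.26,0.032,-0.001,0,0,np.float64(-0.067),1],[0.254,0.059,-0.0,0,0,np.float64(-0.067),1],[0.247,0.086,-0.001,0,0,np.float64(-0.068),1],[0.237,0.111,0.0,0,0,np.float64(-0.067),1],[0.224,0.136,-0.0,0,0,np.float64(-0.067),1],[0.208,0.159,-0.001,0,0,np.float64(-0.067),1],[0.19,0.179,-0.0,0,0,np.float64(-0.067),1]]
[[0.17,0.198,-0.001,0,0,np.float64(-0.067),1],[0.149,0.216,0.0,0,0,np.float64(-0.067),1],[0.125,0.229,-0.0,0,0,np.float64(-0.068),1],[0.1,0.242,-0.001,0,0,np.float64(-0.067),1],[0.074,0.251,-0.0,0,0,np.float64(-0.067),1],[0.047,0.257,-0.0,0,0,np.float64(-0.067),1],[0.02,0.261,-0.001,0,0,np.float64(-0.067),1],[-0.007,0.262,-0.0,0,0,np.float64(-0.067),1]]
end [0.5685 0.3048 0.405 ] 74.98
```

Emit:
move_arm(
  commands=[
    [0.177, -0.192, 0, 0, 0, -0.067, 1],
    [0.197, -0.173, 0, 0, 0, -0.067, 1],
    [0.213, -0.151, 0, 0, 0, -0.067, 1],
    [0.229, -0.127, 0, 0, 0, -0.068, 1],
    [0.24, -0.103, 0, 0, 0, -0.067, 1],
    [0.25, -0.077, 0, 0, 0, -0.067, 1],
    [0.257, -0.05, 0, 0, 0, -0.067, 1],
    [0.261, -0.023, 0, 0, 0, -0.067, 1],
  ],
)

```text
clock: 0.77
eef_pos: [0.3263, -0.2725, 0.4043]
eef_rot: [[0.365, 0.931, -0.0], [0.931, -0.365, 0.0], [0.0, -0.0, -1.0]]
contact_force: [0.4, -1.1, 0.6]
grip_width: 1.001
```

Emit:
move_arm(
  commands=[
    [0.261, 0.005, 0, 0, 0, -0.067, 1],
    [0.26, 0.032, 0, 0, 0, -0.067, 1],
    [0.254, 0.059, 0, 0, 0, -0.067, 1],
    [0.247, 0.086, 0, 0, 0, -0.068, 1],
    [0.237, 0.111, 0, 0, 0, -0.067, 1],
    [0.224, 0.136, 0, 0, 0, -0.067, 1],
    [0.208, 0.159, 0, 0, 0, -0.067, 1],
    [0.19, 0.179, 0, 0, 0, -0.067, 1],
  ],
)

```text
clock: 1.43
eef_pos: [0.4475, 0.0173, 0.4045]
eef_rot: [[-0.453, 0.891, -0.0], [0.891, 0.453, -0.0], [-0.0, -0.0, -1.0]]
contact_force: [0.7, -0.1, 0.1]
grip_width: 0.998
```

Emit:
move_arm(
  commands=[
    [0.17, 0.198, 0, 0, 0, -0.067, 1],
    [0.149, 0.216, 0, 0, 0, -0.067, 1],
    [0.125, 0.229, 0, 0, 0, -0.068, 1],
    [0.1, 0.242, 0, 0, 0, -0.067, 1],
    [0.074, 0.251, 0, 0, 0, -0.067, 1],
    [0.047, 0.257, 0, 0, 0, -0.067, 1],
    [0.02, 0.261, 0, 0, 0, -0.067, 1],
    [0, 0.2, 0, 0, 0, -0.067, 1],
  ],
)

```text
clock: 2.1
eef_pos: [0.5647, 0.2993, 0.4033]
eef_rot: [[-0.967, 0.253, -0.002], [0.253, 0.967, -0.0], [0.001, -0.001, -1.0]]
contact_force: [0.3, -0.3, -0.1]
grip_width: 1.0
```

Run:
```python
from h import *
c=cam("wrist");save(c,"w1");P=cloud(c)
X,Y,Z=P[...,0],P[...,1],P[...,2];loc=(np.hypot(X-.55,Y-.24)<.25)
print("top",rect(P,loc&(Z>.174)&(Z<.186)));print("block",rect(P,loc&(abs(Z-.116)<.004)))
print(cmdpose(),c["e"])
```

```text
top (array([568.6, 303.1]), array([14., 79.]), 75.2, 2097)
block (array([548.3, 226.2]), array([170.9,  85.2]), 74.9, 15011)
[np.float64(0.5653720555784721), np.float64(0.3029932343168106), np.float64(0.40112861167898545), np.float64(75.9081645910742)] [0.49734019 0.31681783 0.37241217]
```

View pics/w1.png

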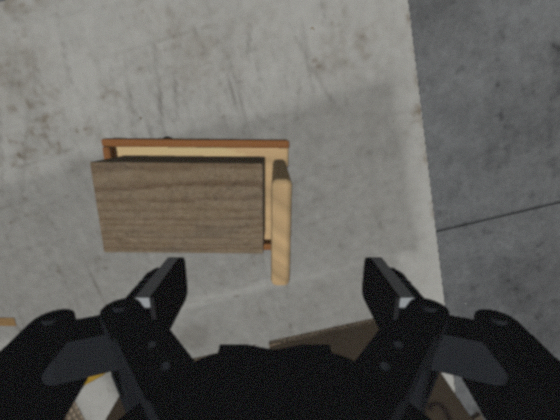

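The wrist view shows the push board's top at about (281,230), centred between the open fingers, with the block seated in the tray.

Emit:
move_arm(
  commands=[
    [0, 0, 0, 0, 0, 0, 1],
    [-0.019, 0.012, 0.1, 0, 0, 0, 1],
    [0, 0, 0.1, 0, 0, 0, 1],
    [0, 0, 0.1, 0, 0, 0, 1],
    [0, 0, 0.1, 0, 0, 0, 1],
    [0, 0, 0.1, 0, 0, 0, 1],
    [0, 0, 0, 0, 0, 0, 1],
    [0, 0, 0, 0, 0, 0, 1],
  ],
)

```text
clock: 2.82
eef_pos: [0.5672, 0.2965, 0.3289]
eef_rot: [[-0.965, 0.261, -0.002], [0.261, 0.965, -0.001], [0.002, -0.002, -1.0]]
contact_force: [-0.6, 0.5, 0.4]
grip_width: 1.0
```

Run:
```python
from h import *
print(np.round(cmdpose(),4))
```

```text
[ 0.5672  0.2965  0.3289 74.8827]
```

Emit:
move_arm(
  commands=[
    [0.005, 0.025, 0.05, 0, 0, 0, 1],
    [0, 0.025, 0.063, 0, 0, 0, 1],
    [0, 0, 0, 0, 0, 0, 1],
    [0, 0, 0, 0, 0, 0, 1],
    [0, 0, 0, 0, 0, 0, 0.7],
    [0, 0, 0, 0, 0, 0, 0.5],
    [0, 0, 0, 0, 0, 0, 0.4],
    [0, 0, 0, 0, 0, 0, 0.35],
  ],
)

```text
clock: 3.48
eef_pos: [0.5687, 0.3049, 0.3132]
eef_rot: [[-0.966, 0.259, 0.001], [0.259, 0.966, 0.0], [-0.001, 0.0, -1.0]]
contact_force: [0.6, 1.0, 0.0]
grip_width: 0.453
```

Emit:
move_arm(
  commands=[
    [0, 0, 0, 0, 0, 0, 0.3],
    [0, 0, 0, 0, 0, 0, 0.25],
    [0, 0, 0, 0, 0, 0, 0.22],
    [0, 0, 0, 0, 0, 0, 0.18],
    [0, 0, 0, 0, 0, 0, 0.14],
    [0, 0, 0, 0, 0, 0, 0.1],
    [0, 0, 0, 0, 0, 0, 0],
    [0, 0, 0, 0, 0, 0, 0],
  ],
)

```text
clock: 4.15
eef_pos: [0.5686, 0.3049, 0.3128]
eef_rot: [[-0.966, 0.259, 0.0], [0.259, 0.966, -0.0], [-0.0, -0.0, -1.0]]
contact_force: [-0.6, 0.4, 1.1]
grip_width: 0.151
```

Run:
```python
from h import *
print(np.round(cmdpose(),4))
c=cam("scene");P=cloud(c);c2=cam("side");P2=cloud(c2)
print(mark(P,c["frame"]))
for P in(P,P2):
    X,Y,Z=P[...,0],P[...,1],P[...,2];loc=(np.hypot(X-.55,Y-.23)<.15)
    print("block",rect(P,loc&(abs(Z-.116)<.004)))
o=sensors.get_obs();print(o["contact_force"],o["wrist_torque"],o["grip_width"])
```

```text
[ 0.5686  0.3049  0.3128 74.9701]Traceback (most recent call last):
  File "<stdin>", line 4, in <module>
  File "h.py", line 36, in mark
    k=[np.polyfit(s[L],t[L],1),np.polyfit(s[R],t[R],1)];sl=(k[0][0]+k[1][0])/2
       ~~~~~~~~~~^^^^^^^^^^^^^
    raise TypeError("expected non-empty vector for x")
TypeError: expected non-empty vector for x
```

Emit:
move_arm(
  commands=[
    [0, -0.008, 0, 0, 0, 0, 0],
    [0, -0.015, 0, 0, 0, 0, 0],
    [0, -0.022, 0, 0, 0, 0, 0],
    [0, -0.027, 0, 0, 0, 0, 0],
    [0, -0.027, 0, 0, 0, 0, 0],
    [0, -0.027, 0, 0, 0, 0, 0],
    [0, -0.027, 0, 0, 0, 0, 0],
    [0, -0.027, 0, 0, 0, 0, 0],
  ],
)

```text
clock: 4.92
eef_pos: [0.5615, 0.2783, 0.3128]
eef_rot: [[-0.966, 0.259, 0.0], [0.259, 0.966, 0.0], [-0.0, 0.0, -1.0]]
contact_force: [0.9, 0.3, 1.3]
grip_width: 0.158
```

Emit:
move_arm(
  commands=[
    [0, -0.027, 0, 0, 0, 0, 0],
    [0, -0.027, 0, 0, 0, 0, 0],
    [0, -0.027, 0, 0, 0, 0, 0],
    [0, -0.027, 0, 0, 0, 0, 0],
    [0, -0.027, 0, 0, 0, 0, 0],
    [0, -0.027, 0, 0, 0, 0, 0],
    [0, -0.027, 0, 0, 0, 0, 0],
    [0, -0.027, 0, 0, 0, 0, 0],
  ],
)

```text
clock: 5.58
eef_pos: [0.5531, 0.2472, 0.3128]
eef_rot: [[-0.966, 0.259, 0.0], [0.259, 0.966, 0.0], [-0.0, 0.0, -1.0]]
contact_force: [0.9, 1.0, 2.5]
grip_width: 0.157
```

Emit:
move_arm(
  commands=[
    [0, -0.027, 0, 0, 0, 0, 0],
    [0, -0.027, 0, 0, 0, 0, 0],
    [0, -0.027, 0, 0, 0, 0, 0],
    [0, -0.027, 0, 0, 0, 0, 0],
    [0, -0.027, 0, 0, 0, 0, 0],
    [0, -0.027, 0, 0, 0, 0, 0],
    [0, -0.027, 0, 0, 0, 0, 0],
    [0, -0.02, 0, 0, 0, 0, 0],
  ],
)

```text
clock: 6.25
eef_pos: [0.545, 0.2168, 0.3128]
eef_rot: [[-0.966, 0.259, 0.0], [0.259, 0.966, -0.0], [-0.0, -0.0, -1.0]]
contact_force: [0.2, 0.8, 3.0]
grip_width: 0.157
```

Emit:
move_arm(
  commands=[
    [0, -0.015, 0, 0, 0, 0, 0],
    [0, -0.015, 0, 0, 0, 0, 0],
    [0, -0.01, 0, 0, 0, 0, 0],
    [0, -0.005, 0, 0, 0, 0, 0],
    [0, 0, 0, 0, 0, 0, 0],
    [0, 0, 0, 0, 0, 0, 0],
    [0, 0, 0, 0, 0, 0, 0],
    [0, 0, 0, 0, 0, 0, 0],
  ],
)

```text
clock: 6.92
eef_pos: [0.5434, 0.2108, 0.3128]
eef_rot: [[-0.966, 0.259, 0.0], [0.259, 0.966, -0.0], [-0.0, -0.0, -1.0]]
contact_force: [0.6, -0.7, 2.9]
grip_width: 0.149
```

Run:
```python
from h import *
print(np.round(cmdpose(),4))
w=cam("wrist");c=cam("scene");c2=cam("side");ims=[]
for n,q in(("wrist",w),("scene",c),("side",c2)):
    P=cloud(q);X,Y,Z=P[...,0],P[...,1],P[...,2];loc=(np.hypot(X-.52,Y-.13)<.15)
    print(n,"block",rect(P,loc&(abs(Z-.116)<.004)),"board",rect(P,loc&(Z>.174)&(Z<.186)) if n!="wrist" else "")
    uv=proj(q,[.52,.13,.03])[0].astype(int);print(uv)
    if n!="wrist":
        x,y=np.clip(uv-[70,60],0,[420,300]);ims.append(cv2.resize(q["frame"][y:y+120,x:x+140],None,fx=2.85,fy=2.85,interpolation=cv2.INTER_CUBIC))
cv2.imwrite("pics/mid.png",np.hstack(ims)[:,:,::-1])
o=sensors.get_obs();print(o["contact_force"],o["grip_width"])
np.savez("/tmp/w",P=cloud(w),F=w["frame"])
```

```text
[ 0.5434  0.2108  0.3128 74.9768]
wrist block (array([523.9, 133.7]), array([172.4,  85.8]), 75.0, 29438) board 
[178 205]
scene block (array([525. , 135.4]), array([175.1,  88. ]), 75.2, 1384) board (array([544.8, 213.5]), array([69.1, 51. ]), 20.6, 154)
[261 276]
side block (array([523.7, 135.4]), array([175.2,  91.1]), 75.3, 987) board (array([542.9, 214.4]), array([66.2, 56.4]), 23.6, 125)
[251 267]
[ 0.63076271 -0.97524041  4.06824241] 0.15454570093872
```

View pics/mid.png

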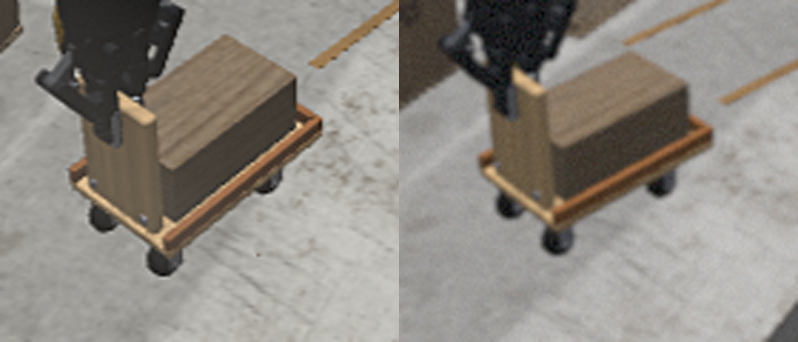

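The crop shows the wheels behind their swivels at all visible castors: left view (103,217), (164,260), (268,182); right view (510,205), (557,240), (661,182). The caddy is about to face the outline, offset to its right.

```bash
cat >> h.py <<'E'
def run(wpts,v,g=0,ramp=6,start=None):
    """wpts: dense (n,4) path of TCP x,y,z,psi; resample at v m/row with ramps"""
    s=np.array(start if start is not None else cmdpose());W=np.array(wpts);W=W-W[0]+s
    d=np.r_[0,np.cumsum(np.linalg.norm(np.diff(W[:,:2],axis=0),axis=1))]
    n=int(np.ceil(d[-1]/v))+ramp;n+=-(n+2)%8
    sp=np.minimum(np.minimum(np.arange(1,n+1)/ramp,1),np.arange(n,0,-1)/ramp);S=np.cumsum(sp);S=S/S[-1]*d[-1]
    R=np.c_[[np.interp(S,d,W[:,i]) for i in range(4)]].T
    R=np.vstack([R,R[-1:],R[-1:]])
    plan(s,R,g)
E
sed -i 's/t=round(-(w\[3\]-p)\/90,3)/t=float(round(-(w[3]-p)\/90,4))/' h.py
python3 - <<'E'
from h import *
h0=np.array(cmdpose());MO=np.array([.5534,-.1992]);MA=-106.1
u=lambda d:np.array([np.cos(np.radians(d)),np.sin(np.radians(d))])
o0=h0[:2]-.085*u(h0[3]);a=u(MA);b=np.array([-a[1],a[0]])
print("s,t",(o0-MO)@a,(o0-MO)@b)
P0=o0;P3=MO-.218*a;P1=P0-.045*u(h0[3]);P2=P3-.045*a
k=np.linspace(0,1,200)[:,None];B=(1-k)**3*P0+3*k*(1-k)**2*P1+3*k*k*(1-k)*P2+k**3*P3
psi=h0[3]+(MA+180-h0[3])*k[:,0]
H=np.array([o+.085*u(p) for o,p in zip(B,psi)])
run(np.c_[H,np.full(200,h0[2]),psi],.0045)
E
```

```text
s,t -0.30616604241777634 -0.12175034474436572
[[-0.0,-0.004,0.0,0,0,0.0001,0],[-0.001,-0.009,0.0,0,0,0.0001,0],[-0.001,-0.013,0.0,0,0,0.0002,0],[-0.004,-0.017,0.0,0,0,0.0002,0],[-0.008,-0.02,0.0,0,0,0.0003,0],[-0.012,-0.023,0.0,0,0,0.0004,0],[-0.016,-0.021,0.0,0,0,0.0003,0],[-0.018,-0.019,0.0,0,0,0.0004,0]]
[[-0.019,-0.017,0.0,0,0,0.0003,0],[-0.021,-0.016,0.0,0,0,0.0003,0],[-0.022,-0.015,0.0,0,0,0.0003,0],[-0.022,-0.013,0.0,0,0,0.0003,0],[-0.023,-0.013,0.0,0,0,0.0003,0],[-0.023,-0.011,0.0,0,0,0.0002,0],[-0.024,-0.012,0.0,0,0,0.0003,0],[-0.023,-0.01,0.0,0,0,0.0002,0]]
[[-0.024,-0.01,0.0,0,0,0.0003,0],[-0.025,-0.01,0.0,0,0,0.0002,0],[-0.024,-0.01,0.0,0,0,0.0003,0],[-0.024,-0.009,0.0,0,0,0.0002,0],[-0.025,-0.009,0.0,0,0,0.0003,0],[-0.024,-0.009,0.0,0,0,0.0002,0],[-0.025,-0.009,0.0,0,0,0.0003,0],[-0.024,-0.009,0.0,0,0,0.0002,0]]
[[-0.025,-0.009,0.0,0,0,0.0002,0],[-0.024,-0.009,0.0,0,0,0.0003,0],[-0.025,-0.009,0.0,0,0,0.0002,0],[-0.024,-0.009,0.0,0,0,0.0003,0],[-0.024,-0.01,0.0,0,0,0.0002,0],[-0.024,-0.01,0.0,0,0,0.0003,0],[-0.024,-0.01,0.0,0,0,0.0002,0],[-0.024,-0.011,0.0,0,0,0.0003,0]]
[[-0.023,-0.012,0.0,0,0,0.0003,0],[-0.023,-0.012,0.0,0,0,0.0002,0],[-0.022,-0.014,0.0,0,0,0.0003,0],[-0.022,-0.014,0.0,0,0,0.0003,0],[-0.021,-0.016,0.0,0,0,0.0003,0],[-0.02,-0.017,0.0,0,0,0.0004,0],[-0.018,-0.019,0.0,0,0,0.0003,0],[-0.015,-0.021,0.0,0,0,0.0004,0]]
[[-0.013,-0.022,0.0,0,0,0.0003,0],[-0.007,-0.021,0.0,0,0,0.0003,0],[-0.004,-0.017,0.0,0,0,0.0003,0],[-0.002,-0.013,0.0,0,0,0.0002,0],[-0.001,-0.008,0.0,0,0,0.0001,0],[0.0,-0.005,0.0,0,0,0.0,0],[0.0,0.0,0.0,0,0,0.0,0],[0.0,0.0,0.0,0,0,0.0,0]]
end [0.6375 0.0918 0.3128] 73.9
```

Emit:
move_arm(
  commands=[
    [0, -0.004, 0, 0, 0, 0, 0],
    [-0.001, -0.009, 0, 0, 0, 0, 0],
    [-0.001, -0.013, 0, 0, 0, 0, 0],
    [-0.004, -0.017, 0, 0, 0, 0.0003, 0],
    [-0.008, -0.02, 0, 0, 0, 0.0003, 0],
    [-0.012, -0.023, 0, 0, 0, 0.0003, 0],
    [-0.016, -0.021, 0, 0, 0, 0.0003, 0],
    [-0.018, -0.019, 0, 0, 0, 0.0003, 0],
  ],
)

```text
clock: 7.73
eef_pos: [0.5472, 0.1897, 0.3128]
eef_rot: [[-0.965, 0.262, -0.0], [0.262, 0.965, -0.0], [0.0, -0.0, -1.0]]
contact_force: [-1.5, 0.3, 2.9]
grip_width: 0.157
```

Emit:
move_arm(
  commands=[
    [-0.019, -0.017, 0, 0, 0, 0.0003, 0],
    [-0.021, -0.016, 0, 0, 0, 0.0003, 0],
    [-0.022, -0.015, 0, 0, 0, 0.0003, 0],
    [-0.022, -0.013, 0, 0, 0, 0.0003, 0],
    [-0.023, -0.013, 0, 0, 0, 0.0003, 0],
    [-0.023, -0.011, 0, 0, 0, 0.0003, 0],
    [-0.024, -0.012, 0, 0, 0, 0.0003, 0],
    [-0.023, -0.01, 0, 0, 0, 0.0003, 0],
  ],
)

```text
clock: 8.4
eef_pos: [0.5688, 0.1674, 0.3127]
eef_rot: [[-0.964, 0.265, -0.0], [0.265, 0.964, -0.0], [0.0, -0.0, -1.0]]
contact_force: [-1.1, 0.7, 4.9]
grip_width: 0.157
```

Emit:
move_arm(
  commands=[
    [-0.024, -0.01, 0, 0, 0, 0.0003, 0],
    [-0.025, -0.01, 0, 0, 0, 0.0003, 0],
    [-0.024, -0.01, 0, 0, 0, 0.0003, 0],
    [-0.024, -0.009, 0, 0, 0, 0.0003, 0],
    [-0.025, -0.009, 0, 0, 0, 0.0003, 0],
    [-0.024, -0.009, 0, 0, 0, 0.0003, 0],
    [-0.025, -0.009, 0, 0, 0, 0.0003, 0],
    [-0.024, -0.009, 0, 0, 0, 0.0003, 0],
  ],
)

```text
clock: 9.07
eef_pos: [0.594, 0.1488, 0.3127]
eef_rot: [[-0.963, 0.269, -0.0], [0.269, 0.963, -0.0], [-0.0, -0.0, -1.0]]
contact_force: [-0.6, -0.5, 4.2]
grip_width: 0.156
```

Emit:
move_arm(
  commands=[
    [-0.025, -0.009, 0, 0, 0, 0.0003, 0],
    [-0.024, -0.009, 0, 0, 0, 0.0003, 0],
    [-0.025, -0.009, 0, 0, 0, 0.0003, 0],
    [-0.024, -0.009, 0, 0, 0, 0.0003, 0],
    [-0.024, -0.01, 0, 0, 0, 0.0003, 0],
    [-0.024, -0.01, 0, 0, 0, 0.0003, 0],
    [-0.024, -0.01, 0, 0, 0, 0.0003, 0],
    [-0.024, -0.011, 0, 0, 0, 0.0003, 0],
  ],
)

```text
clock: 9.73
eef_pos: [0.6189, 0.1299, 0.3128]
eef_rot: [[-0.962, 0.272, 0.0], [0.272, 0.962, 0.0], [-0.0, 0.0, -1.0]]
contact_force: [-0.2, 0.8, 3.1]
grip_width: 0.156
```

Emit:
move_arm(
  commands=[
    [-0.023, -0.012, 0, 0, 0, 0.0003, 0],
    [-0.023, -0.012, 0, 0, 0, 0.0003, 0],
    [-0.022, -0.014, 0, 0, 0, 0.0003, 0],
    [-0.022, -0.014, 0, 0, 0, 0.0003, 0],
    [-0.021, -0.016, 0, 0, 0, 0.0003, 0],
    [-0.02, -0.017, 0, 0, 0, 0.0003, 0],
    [-0.018, -0.019, 0, 0, 0, 0.0003, 0],
    [-0.015, -0.021, 0, 0, 0, 0.0003, 0],
  ],
)

```text
clock: 10.4
eef_pos: [0.6374, 0.105, 0.3128]
eef_rot: [[-0.961, 0.276, 0.0], [0.276, 0.961, 0.0], [-0.0, 0.0, -1.0]]
contact_force: [0.6, -0.1, 3.9]
grip_width: 0.156
```

Emit:
move_arm(
  commands=[
    [-0.013, -0.022, 0, 0, 0, 0.0003, 0],
    [-0.007, -0.021, 0, 0, 0, 0.0003, 0],
    [-0.004, -0.017, 0, 0, 0, 0, 0],
    [-0.002, -0.013, 0, 0, 0, 0, 0],
    [-0.001, -0.008, 0, 0, 0, 0, 0],
    [0, -0.005, 0, 0, 0, 0, 0],
    [0, 0, 0, 0, 0, 0, 0],
    [0, 0, 0, 0, 0, 0, 0],
  ],
)

```text
clock: 11.07
eef_pos: [0.6374, 0.0917, 0.3128]
eef_rot: [[-0.961, 0.277, -0.0], [0.277, 0.961, -0.0], [-0.0, -0.0, -1.0]]
contact_force: [0.8, -0.9, 3.5]
grip_width: 0.155
```

Run:
```python
from h import *
print(np.round(cmdpose(),4))
w=cam("wrist");save(w,"w2");c=cam("scene");c2=cam("side");save(c,"s2")
for n,q in(("wrist",w),("scene",c),("side",c2)):
    P=cloud(q);X,Y,Z=P[...,0],P[...,1],P[...,2];loc=(np.hypot(X-.614,Y-.01)<.15)
    print(n,"block",rect(P,loc&(abs(Z-.116)<.004)))
    try: print(mark(P,q["frame"]))
    except Exception as e: print(e)
o=sensors.get_obs();print(o["contact_force"],o["grip_width"])
```

```text
[ 0.6374  0.0917  0.3128 73.9171]
wrist block (array([616.5,  15.2]), array([171.9,  85.6]), 73.9, 29450)
expected non-empty vector for x
scene block (array([616. ,  17.8]), array([176.1,  89.3]), 75.1, 1056)
(array([ 0.5538, -0.1987]), -106.29, 'gap(166)', np.float64(0.1657), 'smin', np.float64(nan), [np.float64(-0.0023), np.float64(0.0023)], 506)
side block (array([654.3,   5.7]), array([176.3, 171.3]), 74.8, 748)
expected non-empty vector for x
[0.74666066 0.09660059 4.07313744] 0.15870991750309682
```

View pics/s2.png

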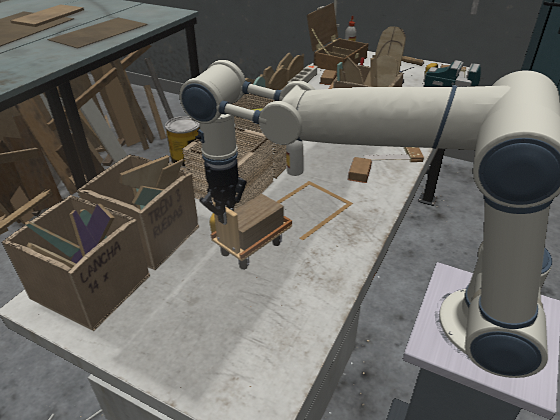

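View pics/w2.png

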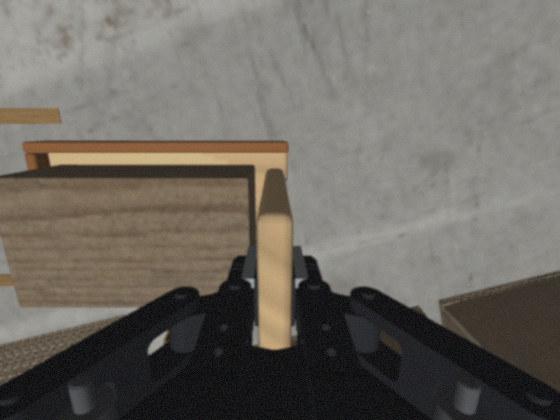

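The scene view shows the caddy at (250,230) lined up before the open end, with the bystanders unmoved. In the wrist view a tape leg shows at (30,115) and the other peeps out at (8,280).

Run:
```python
from h import *
c=cam("wrist");h0=np.array(cmdpose());u=lambda d:np.array([np.cos(np.radians(d)),np.sin(np.radians(d))])
f=c["frame"];hsv=cv2.cvtColor(f,cv2.COLOR_RGB2HSV)
m=(hsv[...,1]>70)&(hsv[...,0]>8)&(hsv[...,0]<26)
a=u(h0[3]+180);b=np.array([-a[1],a[0]]);o=h0[:2]+.085*a
for r in((100,130),(268,292)):
    mm=np.zeros_like(m);mm[r[0]:r[1],:62 if r[0]<200 else 14]=m[r[0]:r[1],:62 if r[0]<200 else 14]
    vv,uu=np.nonzero(mm);p=ray(c,np.c_[uu,vv],0)[:,:2]-o
    s,t=p@a,p@b;print(len(s),"t range",np.percentile(t,[2,50,98]).round(4),"s min",s.min().round(4),"slope",np.polyfit(s,t,1)[0].round(4),np.percentile(vv,[2,98]))
for MO,MA in(((.5534,-.1992),-106.1),((.5538,-.1987),-106.29)):
    a=u(MA);b=np.array([-a[1],a[0]]);d=o-np.array(MO);print("caddy in mark",(d@a).round(4),(d@b).round(4),h0[3]-180-MA)
```

```text
921 t range [-0.0849 -0.0788 -0.0719] s min 0.1106 slope 0.008 [108. 123.]
156 t range [0.0763 0.0879 0.0939] s min 0.1892 slope 0.3057 [270.1 285. ]
caddy in mark -0.2179 0.0 0.023219885358244596
caddy in mark -0.2173 -0.0009 0.21321988535825653
```

Emit:
move_arm(
  commands=[
    [0, -0.008, 0, 0, 0, 0, 0],
    [-0.001, -0.016, 0, 0, 0, 0, 0],
    [-0.002, -0.024, 0, 0, 0, 0, 0],
    [-0.002, -0.03, 0, 0, 0, 0, 0],
    [-0.002, -0.03, 0, 0, 0, 0, 0],
    [-0.002, -0.03, 0, 0, 0, 0, 0],
    [-0.002, -0.03, 0, 0, 0, 0, 0],
    [-0.002, -0.03, 0, 0, 0, 0, 0],
  ],
)

```text
clock: 11.93
eef_pos: [0.631, 0.0621, 0.3128]
eef_rot: [[-0.961, 0.277, 0.0], [0.277, 0.961, -0.0], [-0.0, 0.0, -1.0]]
contact_force: [1.1, 1.0, 4.2]
grip_width: 0.156
```

Emit:
move_arm(
  commands=[
    [0, -0.03, 0, 0, 0, 0, 0],
    [0, -0.03, 0, 0, 0, 0, 0],
    [0, -0.03, 0, 0, 0, 0, 0],
    [0, -0.03, 0, 0, 0, 0, 0],
    [0, -0.03, 0, 0, 0, 0, 0],
    [0, -0.03, 0, 0, 0, 0, 0],
    [0, -0.03, 0, 0, 0, 0, 0],
    [0, -0.03, 0, 0, 0, 0, 0],
  ],
)

```text
clock: 12.6
eef_pos: [0.621, 0.0277, 0.3128]
eef_rot: [[-0.961, 0.277, 0.0], [0.277, 0.961, -0.0], [-0.0, -0.0, -1.0]]
contact_force: [-0.1, 1.8, 3.7]
grip_width: 0.159
```

Emit:
move_arm(
  commands=[
    [0, -0.03, 0, 0, 0, 0, 0],
    [0, -0.03, 0, 0, 0, 0, 0],
    [0, -0.03, 0, 0, 0, 0, 0],
    [0, -0.03, 0, 0, 0, 0, 0],
    [0, -0.024, 0, 0, 0, 0, 0],
    [0, -0.016, 0, 0, 0, 0, 0],
    [0, -0.008, 0, 0, 0, 0, 0],
    [0, 0, 0, 0, 0, 0, 0],
  ],
)

```text
clock: 13.27
eef_pos: [0.6141, 0.0035, 0.3127]
eef_rot: [[-0.961, 0.277, -0.0], [0.277, 0.961, -0.0], [0.0, -0.0, -1.0]]
contact_force: [1.5, -0.4, 4.4]
grip_width: 0.153
```

Run:
```python
from h import *
h0=np.array(cmdpose());print(h0.round(4));c=cam("wrist");save(c,"w3");u=lambda d:np.array([np.cos(np.radians(d)),np.sin(np.radians(d))])
a=u(h0[3]+180);b=np.array([-a[1],a[0]]);o=h0[:2]+.085*a
hsv=cv2.cvtColor(c["frame"],cv2.COLOR_RGB2HSV)
m=(hsv[...,1]>70)&(hsv[...,0]>8)&(hsv[...,0]<26)
v,w=np.mgrid[:420,:560];p=ray(c,np.c_[w.ravel(),v.ravel()],0)[:,:2]-o
s,t=(p@a).reshape(m.shape),(p@b).reshape(m.shape)
P=cloud(c);m&=abs(P[...,2])<.008
for sg in(-1,1):
    k=m&(abs(sg*t-.083)<.02);print(sg,k.sum(),np.percentile(t[k],[2,50,98]).round(4) if k.any() else'',"s",s[k].min() if k.any() else'', np.polyfit(s[k],t[k],1)[0] if k.sum()>50 else '')
# rim right edge at z=.068
z=abs(P[...,2]-.068)<.003;q=(P[z][:,:2]-o)
print("rim t pct",np.percentile(q@b,[1,50,99]).round(4),"s",np.percentile(q@a,[1,99]).round(4))
k=abs(P[...,2]-.116)<.004;q=P[k][:,:2]-o;print("block t",np.percentile(q@b,[1,99]).round(4),"s",np.percentile(q@a,[1,99]).round(4))
MO=np.array((.5536,-.199));A=u(-106.15);d=o-MO;print("in mark",d@A,d@np.array([-A[1],A[0]]))
```

```text
[6.14100e-01 3.50000e-03 3.12700e-01 7.38968e+01]
-1 2443 [-0.0866 -0.0806 -0.0737] s 0.019291091164152462 0.00107685284551326
1 136 [0.0798 0.0862 0.0927] s 0.19313574469409223 0.17007738027358682
rim t pct [-0.0585 -0.0537  0.1283] s [-0.3268  0.0929]
block t [-0.041   0.0413] s [-0.0683  0.0768]
in mark -0.126351501234788 0.0018088839569834411
```

View pics/w3.png

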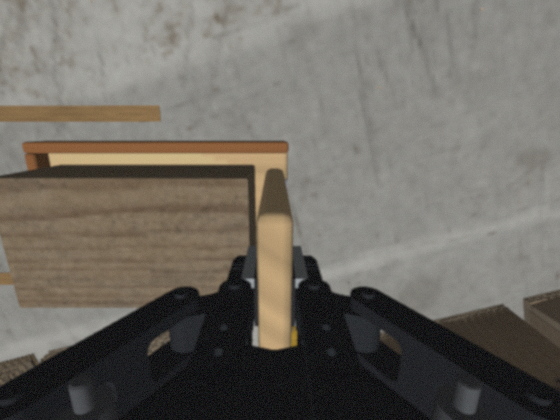

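The wrist view shows the near tape leg straight and parallel to the rim, its end at (160,113). The fit gives a slope of 0.001 and clearances even to about 3 mm. The run-in continues for 128 mm.

Emit:
move_arm(
  commands=[
    [0, -0.008, 0, 0, 0, 0, 0],
    [0, -0.016, 0, 0, 0, 0, 0],
    [0, -0.024, 0, 0, 0, 0, 0],
    [0, -0.03, 0, 0, 0, 0, 0],
    [0, -0.03, 0, 0, 0, 0, 0],
    [0, -0.03, 0, 0, 0, 0, 0],
    [0, -0.03, 0, 0, 0, 0, 0],
    [0, -0.03, 0, 0, 0, 0, 0],
  ],
)

```text
clock: 13.98
eef_pos: [0.6057, -0.0252, 0.3128]
eef_rot: [[-0.961, 0.277, 0.0], [0.277, 0.961, 0.0], [-0.0, 0.0, -1.0]]
contact_force: [0.4, 0.3, 5.0]
grip_width: 0.154
```

Emit:
move_arm(
  commands=[
    [0, -0.03, 0, 0, 0, 0, 0],
    [0, -0.03, 0, 0, 0, 0, 0],
    [0, -0.03, 0, 0, 0, 0, 0],
    [0, -0.03, 0, 0, 0, 0, 0],
    [0, -0.03, 0, 0, 0, 0, 0],
    [0, -0.03, 0, 0, 0, 0, 0],
    [0, -0.03, 0, 0, 0, 0, 0],
    [0, -0.03, 0, 0, 0, 0, 0],
  ],
)

```text
clock: 14.65
eef_pos: [0.5958, -0.0596, 0.3127]
eef_rot: [[-0.961, 0.277, 0.0], [0.277, 0.961, 0.0], [0.0, 0.0, -1.0]]
contact_force: [0.6, 0.9, 4.4]
grip_width: 0.156
```

Emit:
move_arm(
  commands=[
    [0, -0.03, 0, 0, 0, 0, 0],
    [0, -0.03, 0, 0, 0, 0, 0],
    [0, -0.03, 0, 0, 0, 0, 0],
    [0, -0.03, 0, 0, 0, 0, 0],
    [0, -0.03, 0, 0, 0, 0, 0],
    [0, -0.03, 0, 0, 0, 0, 0],
    [0, -0.03, 0, 0, 0, 0, 0],
    [0, -0.03, 0, 0, 0, 0, 0],
  ],
)

```text
clock: 15.32
eef_pos: [0.5858, -0.0942, 0.3128]
eef_rot: [[-0.961, 0.277, 0.0], [0.277, 0.961, 0.0], [-0.0, 0.0, -1.0]]
contact_force: [1.7, 0.7, 5.3]
grip_width: 0.156
```

Emit:
move_arm(
  commands=[
    [0, -0.03, 0, 0, 0, 0, 0],
    [0, -0.03, 0, 0, 0, 0, 0],
    [0, -0.03, 0, 0, 0, 0, 0],
    [0, -0.03, 0, 0, 0, 0, 0],
    [0, -0.024, 0, 0, 0, 0, 0],
    [0, -0.018, 0, 0, 0, 0, 0],
    [0, -0.012, 0, 0, 0, 0, 0],
    [0, 0, 0, 0, 0, 0, 0],
  ],
)

```text
clock: 15.98
eef_pos: [0.5786, -0.1194, 0.3127]
eef_rot: [[-0.961, 0.277, -0.0], [0.277, 0.961, -0.0], [-0.0, -0.0, -1.0]]
contact_force: [0.8, -1.0, 4.8]
grip_width: 0.159
```

```bash
cat > chk.py <<'E'
from h import *
h0=np.array(cmdpose());print(h0.round(4));u=lambda d:np.array([np.cos(np.radians(d)),np.sin(np.radians(d))])
MO=np.array((.5536,-.199));a=u(-106.15);b=np.array([-a[1],a[0]]);o=h0[:2]+.085*u(h0[3]+180)
print("tcp-derived in mark",((o-MO)@a).round(4),((o-MO)@b).round(4))
for n in("wrist","scene","side"):
    c=cam(n);save(c,n+"_c%d"%int(sensors.get_obs()["clock"]*10));hsv=cv2.cvtColor(c["frame"],cv2.COLOR_RGB2HSV);P=cloud(c)
    m=(hsv[...,1]>60)&(hsv[...,0]>8)&(hsv[...,0]<26)&(abs(P[...,2])<.008)
    p=P[...,:2]-MO;s,t=p@a,p@b
    for nm,k in(("R",m&(abs(t+.083)<.015)&(abs(s)<.1)),("L",m&(abs(t-.083)<.015)&(abs(s)<.1)),("E",m&(abs(s-.118)<.015)&(abs(t)<.06))):
        if k.sum()>30:
            x,y=(s,t) if nm!="E" else(t,s);print(n,nm,k.sum(),y[k].mean().round(4),"slope",np.polyfit(x[k],y[k],1)[0].round(4))
    k=(abs(P[...,2]-.116)<.004)&(np.hypot(s,t)<.13)
    if k.any(): r=rect(P,k);d=r[0]/1000-MO;print(n,"block s,t",(d@a).round(4),(d@b).round(4),r[1:3],"s pct",np.percentile(s[k],[1,99]).round(4),"t pct",np.percentile(t[k],[1,99]).round(4))
    k=(abs(P[...,2]-.068)<.003)&(np.hypot(s,t)<.13)&((hsv[...,1]>120)|(n=="wrist"))
    if k.any(): print(n,"rim s",np.percentile(s[k],[1,99]).round(4),"t",np.percentile(t[k],[1,99]).round(4))
E
python3 chk.py; ls pics
```

```text
[ 0.5786 -0.1194  0.3127 73.8904]
tcp-derived in mark 0.0016 0.0019
wrist R 3539 -0.0783 slope 0.003
wrist E 95 0.1207 slope 0.0105
wrist block s,t -0.0041 0.003 (array([172. ,  85.5]), 74.0) s pct [-0.0667  0.0784] t pct [-0.0391  0.0433]
wrist rim s [-0.0909  0.0947] t [-0.0566 -0.0237]
scene R 212 -0.078 slope 0.0067
scene L 46 0.088 slope 0.0228
scene E 38 0.1204 slope 0.0168
scene block s,t -0.0077 0.0027 (array([174.9,  88.5]), 75.5) s pct [-0.0936  0.0772] t pct [-0.0392  0.046 ]
scene rim s [-0.0941  0.0937] t [-0.058   0.0612]
side R 135 -0.0784 slope 0.01
side block s,t -0.0063 0.0017 (array([175. ,  90.2]), 74.2) s pct [-0.0917  0.079 ] t pct [-0.0414  0.0436]
side rim s [-0.0915  0.0871] t [-0.0598  0.0516]
mid.png
s2.png
scene0.png
scene_c160.png
side0.png
side_c161.png
w1.png
w2.png
w3.png
wrist_c160.png
```

Emit:
move_arm(
  commands=[
    [0, 0, 0, 0, 0, 0, 0],
    [0, 0, 0, 0, 0, 0, 0],
    [0, 0, 0, 0, 0, 0, 0.2],
    [0, 0, 0, 0, 0, 0, 0.25],
    [0, 0, 0, 0, 0, 0, 0.35],
    [0, 0, 0, 0, 0, 0, 0.5],
    [0, 0, 0, 0, 0, 0, 0.7],
    [0, 0, 0, 0, 0, 0, 0.7],
  ],
)

```text
clock: 16.8
eef_pos: [0.5787, -0.1189, 0.3124]
eef_rot: [[-0.961, 0.277, -0.001], [0.277, 0.961, 0.0], [0.001, 0.0, -1.0]]
contact_force: [0.0, -1.1, 0.5]
grip_width: 0.699
```

Emit:
move_arm(
  commands=[
    [0, 0, 0, 0, 0, 0, 0.7],
    [0, 0, 0, 0, 0, 0, 0.7],
    [0, 0, -0.03, 0, 0, 0, 0.7],
    [0, 0, -0.06, 0, 0, 0, 0.7],
    [0, 0, -0.1, 0, 0, 0, 0.7],
    [0, 0, -0.15, 0, 0, 0, 0.7],
    [0, 0, -0.15, 0, 0, 0, 0.7],
    [0, 0, -0.15, 0, 0, 0, 0.7],
  ],
)

```text
clock: 17.47
eef_pos: [0.5785, -0.1188, 0.4108]
eef_rot: [[-0.961, 0.277, 0.001], [0.277, 0.961, -0.0], [-0.001, 0.0, -1.0]]
contact_force: [0.5, 0.7, -0.5]
grip_width: 0.698
```

Emit:
move_arm(
  commands=[
    [0, 0.1, -0.05, 0, 0, 0, 0.7],
    [0, 0.15, 0, 0, 0, 0, 0.7],
    [0, 0.15, 0, 0, 0, 0, 0.7],
    [0, 0.15, 0, 0, 0, 0, 0.7],
    [0, 0.15, 0, 0, 0, 0, 0.7],
    [0, 0.1, 0, 0, 0, 0, 0.7],
    [0, 0, 0, 0, 0, 0, 0.7],
    [0, 0, 0, 0, 0, 0, 0.7],
  ],
)

```text
clock: 18.13
eef_pos: [0.612, -0.0031, 0.4167]
eef_rot: [[-0.961, 0.276, 0.0], [0.276, 0.961, -0.001], [-0.001, -0.0, -1.0]]
contact_force: [0.9, -0.0, 0.2]
grip_width: 0.7
```

```bash
cat >> chk.py <<'E'
ims=[]
for n in("scene","side"):
    c=cam(n);P=cloud(c);X,Y,Z=P[...,0],P[...,1],P[...,2];p=P[...,:2]-MO;s,t=p@a,p@b
    k=(Z>.174)&(Z<.186)&(np.hypot(s+.085,t)<.06);r=rect(P,k);d=r[0]/1000-MO;print(n,"board s,t",(d@a).round(4),(d@b).round(4),r)
    for nm,q,lo,hi in(("sander",(.475,-.4615),.028,.04),("tape",(.732,-.0035),.05,.07)): print(nm,rect(P,(np.hypot(X-q[0],Y-q[1])<.08)&(Z>lo)&(Z<hi)))
    x,y=np.clip(proj(c,[*MO,.03])[0].astype(int)-[80,70],0,[400,280]);ims.append(cv2.resize(c["frame"][y:y+140,x:x+160],None,fx=2.5,fy=2.5,interpolation=cv2.INTER_CUBIC))
cv2.imwrite("pics/final.png",np.hstack(ims)[:,:,::-1])
E
python3 chk.py
```

```text
[ 6.12000e-01 -3.10000e-03  4.16700e-01  7.39981e+01]
tcp-derived in mark -0.1194 0.0019
wrist R 1794 -0.0786 slope 0.0022
wrist L 292 0.0896 slope 0.04
wrist E 46 0.1209 slope 0.1592
wrist block s,t -0.0135 0.003 (array([157.1,  84.4]), 74.0) s pct [-0.0913  0.0584] t pct [-0.039   0.0443]
wrist rim s [-0.0935  0.0818] t [-0.057   0.0615]
scene R 210 -0.0779 slope 0.003
scene L 43 0.0875 slope 0.0454
scene E 37 0.1203 slope 0.0471
scene block s,t -0.0083 0.0022 (array([176.9,  89.3]), 75.0) s pct [-0.0945  0.0776] t pct [-0.0394  0.0447]
scene rim s [-0.0952  0.0901] t [-0.0571  0.0604]
side R 129 -0.0786 slope 0.0038
side L 32 0.0874 slope 0.0187
side E 32 0.1204 slope 0.0012
side block s,t -0.0063 0.0016 (array([174.6,  89.3]), 74.1) s pct [-0.092   0.0791] t pct [-0.042   0.0434]
side rim s [-0.0925  0.0886] t [-0.06    0.0567]
scene board s,t -0.0876 0.0043 (array([ 582.1, -116.1]), array([18. , 79.3]), 75.5, 106)
sander (array([ 476.8, -462.4]), array([ 60.8, 108.6]), 9.4, 306)
tape (array([759. ,   1.1]), array([92.9, 73.2]), 9.1, 256)
side board s,t -0.0863 0.0013 (array([ 578.8, -116.5]), array([16.9, 77.6]), 75.2, 81)
sander (array([ 473. , -463.6]), array([ 59.7, 108. ]), 11.3, 234)
tape (array([756.7,   9.5]), array([98.1, 68.3]), 24.0, 201)
```

View pics/final.png

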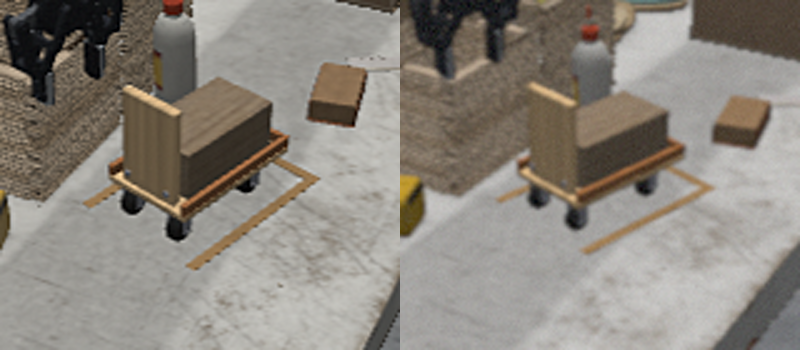

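The final crop shows the caddy square between the legs with its nose just short of the closed tape. The block is aboard, the visible wheels trail, and the glue, sander and tape measure stand where they were.

```bash
python3 -c "from station import order;print(order.finish_job())"
```

```text
the job is handed in; nothing more can be done
None
```

The caddy is parked inside the outline, nose to the closed end, with the block still in the tray. I gripped the push board, pushed about 97 mm straight ahead, steered diagonally about 0.15 m to line up with the open end, and ran about 219 mm straight in. Then I let go and backed clear. The clock read about 18 s when I handed in, and wrist forces stayed around 5 N with no lifting.

**Last checks:**
- **Position:** the caddy sits about 3 mm right of the outline's centreline, 1–2 mm from its centre lengthwise, and within about 0.5° of square. The tape clears it by roughly 13 mm or more on every side.
- **Castors:** the three castors visible in the pictures trail straight. The front left one was hidden, so I infer it trails from the long straight run.
- **Sanding block and glue bottle:** the sanding block's centre measured within about 3 mm of its start. I checked the glue bottle only by eye.
- **Tape measure:** the final reading failed, giving an oversized shape about 25 mm off. The mask most likely picked up other things nearby. The arm never touched the tape measure, and it looked undisturbed in the pictures.
- **Disagreement:** my first fit of the outline and the later close-up views differed by 3–5 mm sideways. I left this uncorrected, because shifting the caddy would have disturbed the castors.

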